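# Load the drilling jig and shut its catch

## Robot

A 6-joint arm with a two-finger parallel gripper is mounted at the origin on the work surface. World frame = base frame: x ahead of the robot, y to its left, z up, the work surface at z = 0. Lengths are in m, angles in degrees, forces in N, time in s.
With the tool pointing down it reaches from about 0.4 to 0.925 m from the base axis. Payload 3.4 kg.
Tool frame: the origin (TCP) lies on the centre line of the jaws, within the pads' length; the fingertips stand 22 mm ahead of it and the grasp point (between the pads) lies 3 mm ahead of it; z points along the fingers, y is the direction in which the jaws open and shut (so a half turn about z gives the same grasp; the last joint's range is limited). The gripper opens to 85 mm and grips with 20 to 120 N. Pads are 22 mm wide; open, the fingers measure 114 mm over their backs; the gripper's body (76 mm by 85 mm) begins 54 mm behind the grasp point. The pads swing forward as they close: fully open they stand 13 mm farther back than shut.
Start: joints at [71.706, 17.578, 86.31, -0, 76.112, -4.211], TCP at [0.14, 0.558, 0.253] pointing down, gripper open.
Joint ranges: [-179.03, 179.03], [-60, 130.46], [8.19, 133.38], [-81.62, 261.62], [5.75, 156.47], [-153.77, 153.77]. Speed limits (degrees/s): [147.25, 147.25, 180, 180, 180, 180].

## Interface

Orientations are given as a 3x3 rotation matrix whose columns are the frame's x, y, z axes.
In Python, from plant import manip gives the robot as it stands. Calls block until the motion is done:
- manip.move_ptp(position, orientation): joint-space move of the TCP to a pose.
- manip.move_straight(position, frame=None, feed=0.15, stop_force=None): straight line of the TCP; frame=None keeps the orientation; feed is the mean speed in m/s. With stop_force (N) it stops when the force on the tool has changed by that much, and returns True; else False.
- manip.goto_joints(angles): joint-space move.
- manip.gripper_open() and manip.clamp(force=None): open the fingers fully, or close them until they stop; force is the grip in N (None keeps the last).
- manip.pause(seconds).
- manip.ik(position, orientation): joint angles nearest the present ones, or None.
- manip.camera(name): name is "scene" or "top"; returns (picture, depth): 400x640x3 uint8, blue, green, red; 400x640 float32, m along the optical axis (not along the pixel's ray), 0 where there is no reading.
- manip.camera_model(name): a dict with "intrinsics" (3x3 intrinsics, pixels), "cam_to_world" (4x4, takes a point from camera to world coordinates). Camera axes: x right, y up, looking along -z (the intrinsics and any distortion apply to the point x, -y, -z); pixel columns grow to the right and rows downward; lengths in m; the calibration is good to about 2 mm. A picture is of the moment at which its call begins. camera_model takes no time and is no camera call.
A pose or a line that the arm cannot do raises manip.Unreachable and nothing moves.
- manip.job_done(): hands the job in, once; it reports no verdict.
Readings, each from a call of its own:
- manip.read_t(): time.
- manip.read_qpos(): joint angles.
- manip.read_dq(): joint speeds.
- manip.read_joint_efforts(): joint torques, N m.
- manip.read_eef_pos(): TCP position.
- manip.read_ee_rot(): TCP orientation.
- manip.read_ft_force(): force on the tool from outside, world axes, zero at the start.
- manip.read_moment(): the same for the moment, N m.
- manip.read_width(): opening from 0.0 (shut) to 1.0 (fully open).
Only numpy, scipy, OpenCV 4.12 (cv2) and the standard library are available. Lean on these libraries where they do the work, as an engineer would, in place of code of your own. Each camera call takes 0.05 s, during which the arm holds its last target. There are 200 camera calls.

## Task

Load the drilling jig: slide the long narrow block lengthwise along the jig board and under the metal bridge until its front end is fully home against the wooden end stop, lying flat. Then swing the jig's catch right round behind the block until the catch reaches its own stop, square across the block's rear end, and let go. Leave everything else on the bench where it is.

Things in the scene. Friction and masses are not known exactly. Their poses are not given: they have to be found in the camera images.
- blank_center (a point): centre of the loose wooden block to be loaded, a plain bar 200 x 40 x 30 mm (long along its x, 30 mm high), about 130 g, lying flat on the bench; both ends are alike. The other timber nearby is a board 68 mm wide and 22 mm thick, and an offcut only 110 mm long.
- jig_home (a point): fixed to the jig: where the block's centre is when it is home. The jig is screwed down at a different place and angle each time. Axes: x = the sliding direction, towards the end stop; z up. The jig's grey board is 15 mm thick, its top 15 mm below this point; it runs from x = -225 to +135 mm and y = -65 to +65 mm of this point. Load at the -x end, where the path is open above.
- bridge (a point): middle of the bridge's underside, 60 mm beyond jig_home along x. An aluminium plate 50 mm long (along x), 10 mm thick, with a 6 mm high steel bush on top, on two dark wooden cheeks. The opening is 45 mm wide and 36 mm high above the board. On the loading side two metal guides, 14 mm high, flare from the cheeks to a mouth about 75 mm wide, 67 mm before this point.
- end_stop (a point): middle of the top edge of the end stop's face, which the block's front end must meet; 100 mm beyond jig_home along x. The stop is a dark wooden bar, 34 mm high above the board.
- catch (a joint): angle of the swing catch about its upright pivot, rad: 0 = fully shut (its own stop), arm along +y of the jig, across the path, 2 mm behind the rear end of a home block; it grows anticlockwise from above as it opens, to 2.4, and starts open at 1.5 to 2.1. Turns against light friction (about 1 N at the post) and stays where left.
- catch_pivot (a point): on the catch's pivot axis, at the height of the grip point of the post; in the axes of jig_home it is at x = -110, y = -70 mm. The flat steel arm is 16 mm wide, 12 mm thick, 82 mm long from the pivot, its underside 9 mm above the board.
- catch_post (a point): grip point of the catch's upright black round post, 18 mm in diameter, 60 mm from the pivot; the post stands up from the arm's upper side, 60 mm tall. The point lies 33 mm above the arm and 27 mm below the post's top, 69 mm above the bench; the post can be pinched from above and swung about catch_pivot.
- wide_board_center (a point): centre of a loose board 200 x 68 x 22 mm, to be left alone
- offcut_center (a point): centre of a loose offcut 110 x 40 x 30 mm, to be left alone
- hammer: loose hammer, to be left alone
- screwdriver: loose screwdriver, to be left alone
- glue: glue bottle, 60 mm across and 140 mm tall, origin at its underside, to be left alone
- cup: blue cup, 76 mm across and 100 mm tall, origin at its underside, to be left alone
- square: carpenter's square, to be left alone
There are look-alikes about, which are no part of the job. What is shaped like the part that bears blank_center but blue is not meant.

How it is judged (in metres and radians):
On the way:
1. the block lies under the bridge, within 25 mm of home, with the catch still open (distance between blank_center and jig_home below 0.025 m and value of joint catch above 0.4 rad), for 0.2 s.
At the end, for the whole second after the job is handed in: The block lies flat under the bridge, its front end within 5 mm of the end stop, in line with the jig (0.10 rad), its centre within 10 mm of home; the catch is shut behind it (below 0.12 rad), and all is at rest (x of blank_center in the frame of jig_home between -0.005 and 0.004 m and distance between blank_center and jig_home below 0.01 m and angle between the x axis of blank_center and the x axis of jig_home, either way round below 0.1 rad and angle between blank_center's own z axis and vertical below 0.06 rad and value of joint catch below 0.12 rad and linear speed of blank below 0.02 m/s); the robot touches nothing.
It fails at once if another loose thing on the bench is shifted by more than 40 mm (distance of any of wide_board_center, offcut_center, hammer, screwdriver, glue, cup, square from where it was at the start of the episode above 0.04 m).
It also fails if it takes over 64 s, if anything falls off the work surface, if the arm or the gripper's body presses on something with over 40 N, if the wrist force passes 120 N, or if a joint passes its speed limit or range.

## Working session

There is one attempt and no reset: what is moved stays moved. The work goes in short steps, each a Python script; the robot and the scene stay as the last script left them, time stands still between calls to the robot, and variables do not carry over. Pictures are saved under pics/ and viewed, on a budget of 10 in all, crops included, one or two more only if the job needs it, and the job is handed in when it is done.

```bash
ls; mkdir -p pics
cat > h.py <<'E'
import numpy as np, cv2
from plant import manip
def shot(name, tag):
    im,d=manip.camera(name); np.savez(f'pics/{tag}.npz',im=im,d=d); cv2.imwrite(f'pics/{tag}.png',im); return im,d
def load(tag):
    z=np.load(f'pics/{tag}.npz'); return z['im'],z['d']
def cloud(name,d):
    m=manip.camera_model(name);K=np.array(m['intrinsics']);T=np.array(m['cam_to_world'])
    v,u=np.mgrid[:d.shape[0],:d.shape[1]]
    p=np.stack([(u-K[0,2])/K[0,0]*d,-(v-K[1,2])/K[1,1]*d,-d],-1)
    return p@T[:3,:3].T+T[:3,3]
E
python3 - <<'E'
from h import *
for n in('scene','top'):
    shot(n,n+'0'); m=manip.camera_model(n); print({k:np.round(v,3).tolist() if not isinstance(v,str) else v for k,v in m.items()})
print(manip.read_t())
E
```

```text
pics
{'intrinsics': [[514.218, 0.0, 317.534], [0.0, 514.218, 197.021], [0.0, 0.0, 1.0]], 'cam_to_world': [[-0.537, -0.717, 0.444, 1.256], [0.844, -0.46, 0.277, 0.48], [0.006, 0.523, 0.852, 1.464], [0.0, 0.0, 0.0, 1.0]]}
{'intrinsics': [[483.033, 0.0, 319.562], [0.0, 483.033, 202.791], [0.0, 0.0, 1.0]], 'cam_to_world': [[0.005, 0.998, -0.067, 0.413], [-1.0, 0.006, 0.016, 0.028], [0.017, 0.067, 0.998, 1.563], [0.0, 0.0, 0.0, 1.0]]}
0.1
```

View pics/top0.png

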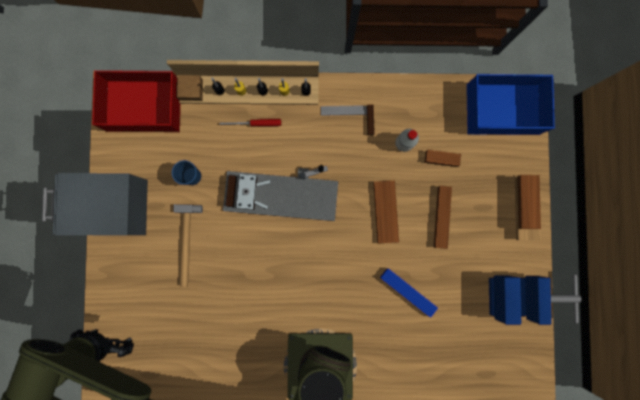

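View pics/scene0.png

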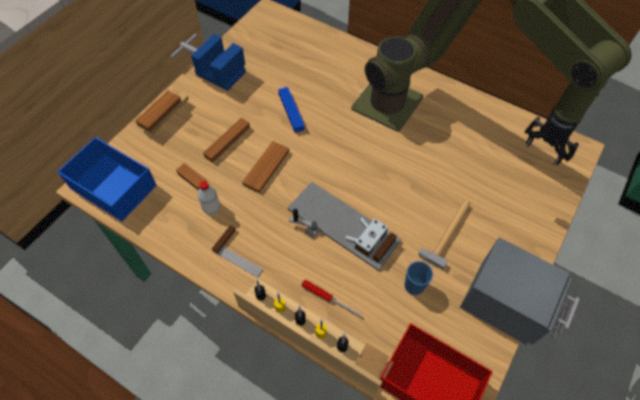

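Top view: the narrow timber at (441,217), wide timber at (386,211), short offcut at (442,158), blue bar at (408,292) and another timber at (529,203). The jig is at (280,196), with its bridge/stop end at left (240,190) and the catch post at (318,169). I'll enlarge this area and measure.

Run:
```python
from h import *
im,d=load('top0'); P=cloud('top',d)
a=cv2.resize(im[130:260,215:345],(600,600),interpolation=cv2.INTER_CUBIC)
b=cv2.resize(im[140:260,365:555],(800,505),interpolation=cv2.INTER_CUBIC)
cv2.imwrite('pics/jigc.png',a);cv2.imwrite('pics/timc.png',b)
hsv=cv2.cvtColor(im,cv2.COLOR_BGR2HSV)
print('bench z',np.median(P[300:340,200:260,2]),np.median(P[230:260,300:360,2]))
for n,(u0,u1,v0,v1) in dict(wide=(365,410,170,255),narrow=(422,462,178,258),off=(415,470,145,172),right=(505,550,165,245)).items():
    Q=P[v0:v1,u0:u1].reshape(-1,3)
    for lo,hi in((.013,.1),):
        s=(Q[:,2]>lo)&(Q[:,2]<hi); q=Q[s]; r=cv2.minAreaRect((q[:,:2]*1000).astype(np.float32))
        print(n,s.sum(),np.round(r[0],1),np.round(r[1],1),round(r[2],1),'z',np.round(np.percentile(q[:,2],[10,50,90]),4))
```

```text
bench z 0.0015799030650587298 0.0020945982362582383
wide 1338 [ 483.2 -210.6] [215.  77.] 0.4 z [0.0193 0.024  0.0284]
narrow 871 [ 459.2 -398.5] [ 75.6 226.4] 80.5 z [0.0261 0.0316 0.0365]
off 468 [ 663.1 -393.6] [ 58.5 112.8] 1.9 z [0.0252 0.0315 0.0367]
right 1619 [ 504.8 -681.8] [118.5 203.7] 89.9 z [0.0384 0.0649 0.0706]
```

View pics/jigc.png

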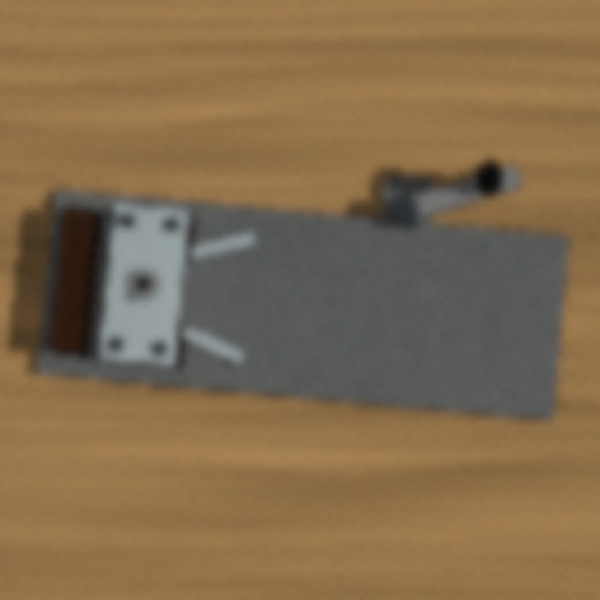

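View pics/timc.png

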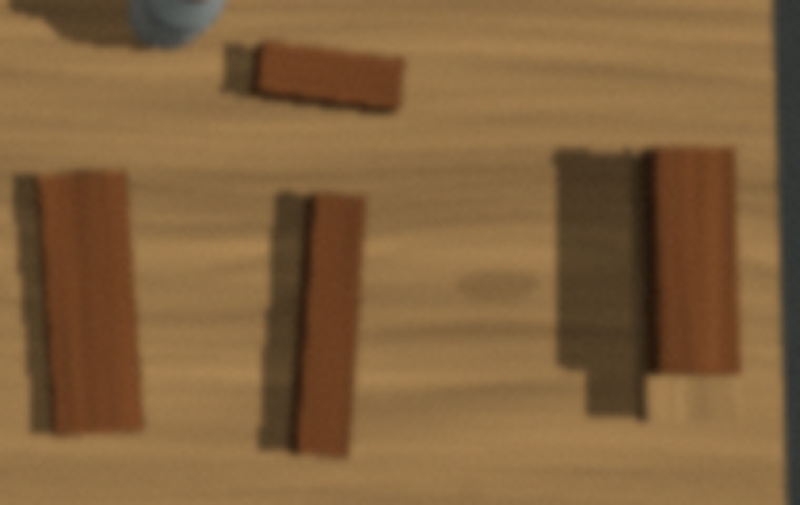

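The look-alikes:
- **Narrow bar (441,217):** about 200 x 40 and 30 mm high. It fits the blank.
- **(386,211):** wide, and 22 mm high.
- **(442,158):** 110 mm long.
- **(529,203):** a thick board raised to about 65 mm on something.
- **(408,292):** blue.

The crop confirms the narrow one. In the jig crop, the board corners are (55,190), (568,237), (553,418) and (37,373), the post top is (490,178), and the stop is at the left.

```bash
cat >> h.py <<'E'
def ray(name,px,z):
    m=manip.camera_model(name);K=np.array(m['intrinsics']);T=np.array(m['cam_to_world'])
    px=np.atleast_2d(px).astype(float)
    r=np.c_[(px[:,0]-K[0,2])/K[0,0],-(px[:,1]-K[1,2])/K[1,1],-np.ones(len(px))]@T[:3,:3].T
    return T[:3,3]+r*((z-T[2,3])/r[:,2])[:,None]
E
python3 - <<'E'
from h import *
np.set_printoptions(precision=1,suppress=True)
im,d=load('top0')
up=lambda c,s,o: (np.array(c)+.5)/s-.5+np.array(o)
def rect(c):
    L=c
    print(c[:,:2]*1000, 'sides',[round(1000*np.linalg.norm(c[i]-c[(i+1)%4])) for i in range(4)],'ctr',c.mean(0)*1000)
J=ray('top',up([(55,190),(568,237),(553,418),(37,373)],600/130,(215,130)),.015); rect(J)
dx=(J[0]+J[3]-J[1]-J[2])[:2]; th=np.arctan2(dx[1],dx[0]); print('jig ang',np.degrees(th))
B=ray('top',up([(314,195),(367,196),(350,458),(298,456)],800/190,(365,140)),.03); rect(B)
db=(B[0]+B[1]-B[2]-B[3])[:2]; print('blk ang',np.degrees(np.arctan2(db[1],db[0])))
# segmentation refinement
def seg(name,im,mask,z,box):
    m=np.zeros(mask.shape,np.uint8);u0,u1,v0,v1=box;m[v0:v1,u0:u1]=mask[v0:v1,u0:u1]
    n,l,s,_=cv2.connectedComponentsWithStats(m.astype(np.uint8));k=1+np.argmax(s[1:,4])
    ys,xs=np.where(l==k);c=ray(name,np.c_[xs,ys],z)[:,:2]*1000
    r=cv2.minAreaRect(c.astype(np.float32));mu=c.mean(0);w,V=np.linalg.eigh(np.cov(c.T));print(name,len(xs),np.array(r[0]),np.array(r[1]),r[2],'mean',mu,'std*sqrt12',np.sqrt(12*w),'ang',np.degrees(np.arctan2(V[1,1],V[0,1])))
hsv=cv2.cvtColor(im,cv2.COLOR_BGR2HSV);S,V=hsv[...,1],hsv[...,2]
red=(im[...,2].astype(int)>85)&(im[...,2]>1.9*im[...,0].astype(int))&(hsv[...,0]<12)
seg('top',im,red,.03,(422,462,178,258))
s2,d2=load('scene0');h2=cv2.cvtColor(s2,cv2.COLOR_BGR2HSV)
red2=(s2[...,2]>85)&(s2[...,2]>1.9*s2[...,0].astype(int))&(h2[...,0]<12)
seg('scene',s2,red2,.03,(195,258,112,168))
x=dx/np.linalg.norm(dx); y=np.array([-x[1],x[0]]); c=J.mean(0)[:2]; home=c+.045*x
print('home',home*1000)
piv=home-.110*x-.070*y; post=ray('top',up([(490,175)],600/130,(215,130)),.096)[0,:2]
v=post-piv; print('piv',piv*1000,'post',post*1000,'r',np.linalg.norm(v)*1000,'catch',np.arctan2(v@-x,v@y))
cv2.imwrite('pics/scj.png',cv2.resize(s2[175:275,280:410],(780,600),interpolation=cv2.INTER_CUBIC))
E
```

```text
[[617.6 301.9]
 [587.  -55.9]
 [460.6 -45.7]
 [489.9 312.1]] sides [359, 127, 359, 128] ctr [538.8 128.1  15. ]
jig ang 85.2098502784865
[[ 571.4 -380.4]
 [ 570.9 -420.9]
 [ 372.4 -405.3]
 [ 373.7 -365.9]] sides [40, 199, 39, 198] ctr [ 472.1 -393.1   30. ]
blk ang -4.342260613870839
top 1 [ 542.3 -379.4] [0. 0.] 0.0 mean [ 542.3 -379.4] std*sqrt12 [nan nan] ang nan
scene 1 [ 399.2 -366.7] [0. 0.] 0.0 mean [ 399.2 -366.7] std*sqrt12 [nan nan] ang nan
home [542.5 172.9]
piv [603.1  57.5] post [618.9   0.3] r 59.31417294381744 catch 1.9233087040272643<stdin>:17: RuntimeWarning: Degrees of freedom <= 0 for slice
  c *= np.true_divide(1, fact)
  c *= np.true_divide(1, fact)
```

View pics/scj.png

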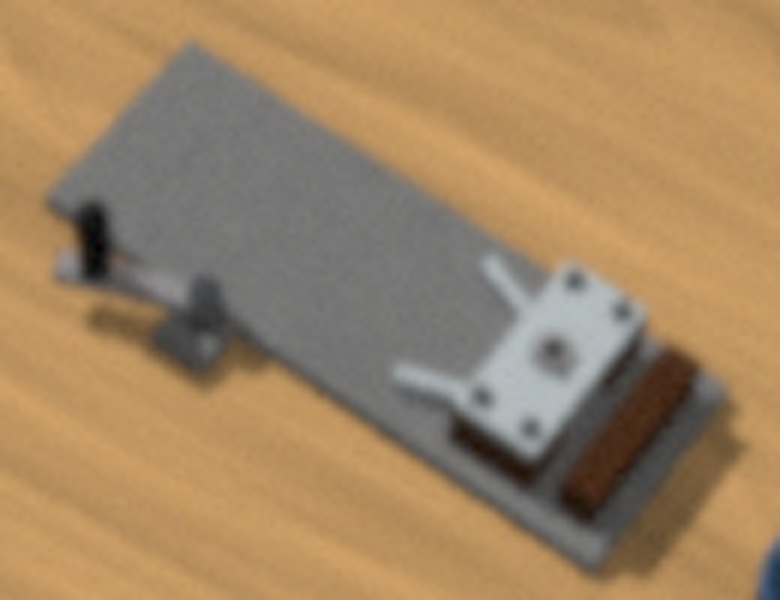

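The sizes agree: the board comes out 359x128, the block 199x40 and the post radius 59 mm, with the catch at about 1.92 rad. Next I cross-check with the scene camera (board corners in the crop at (192,42), (50,197), (600,562), (728,388)) and check reachability.

```bash
cat >> h.py <<'E'
def R(deg):  # tool down, jaws opening along yaw deg
    a=np.radians(deg);y=np.array([np.cos(a),np.sin(a),0]);z=np.array([0,0,-1.]);return np.c_[np.cross(y,z),y,z]
TH=85.2; HOME=np.array([.5425,.1729]); X=np.array([np.cos(np.radians(TH)),np.sin(np.radians(TH))]); Y=np.array([-X[1],X[0]])
def jig(x,y,z): return np.r_[HOME+x*X+y*Y,z]
def post(c,r=.060): return jig(-.110-r*np.sin(c),-.070+r*np.cos(c),.078)
E
python3 - <<'E'
from h import *
np.set_printoptions(precision=1,suppress=True)
up=lambda c,s,o: (np.array(c)+.5)/s-.5+np.array(o)
J=ray('scene',up([(600,562),(50,197),(192,42),(728,388)],6,(280,175)),.015)
dx=(J[0]+J[3]-J[1]-J[2])[:2];dx/=np.linalg.norm(dx)
print('scene jig',J[:,:2]*1000,'home',(J.mean(0)[:2]+.045*dx)*1000,np.degrees(np.arctan2(dx[1],dx[0])))
print('post scene',ray('scene',up([(93,207)],6,(280,175)),.096)*1000)
b=np.radians(-4.4);G=np.r_[np.array([.472,-.393])-.06*np.array([np.cos(b),np.sin(b)]),.028]
for f in(0,180):
  print(f,'pick',manip.ik(G,R(-4.4+90+f)),'place',manip.ik(jig(-.185,0,.043),R(TH+90+f)),manip.ik(jig(-.06,0,.043),R(TH+90+f)))
  for c in(1.92,1,0): print('  post',c,manip.ik(post(c),R(TH+180+np.degrees(c)+f)))
E
```

```text
scene jig [[613.6 305.7]
 [586.5 -50.6]
 [460.  -40.2]
 [490.5 314.5]] home [541.3 177.2] 85.37129627254934
post scene [[617.    0.9  96. ]]
0 pick [ -47.6   31.5  102.    -0.    46.5 -133.2] place None None
  post 1.92 [ -4.   30.7  92.8  -0.   56.5 -19.2]
  post 1 [-3.3 27.5 99.6 -0.  52.9 34.2]
  post 0 [  2.1  26.3 102.1  -0.   51.6  96.9]
180 pick [-47.6  31.5 102.   -0.   46.5  46.8] place [ -5.8  28.2 106.4  -0.   45.5  -1. ] [  7.5  29.3 103.6  -0.   47.1  12.3]
  post 1.92 None
  post 1 [  -3.3   27.5   99.6   -0.    52.9 -145.8]
  post 0 [  2.1  26.3 102.1  -0.   51.6 -83.1]
```

```bash
sed -i 's/TH=85.2;/TH=85.25;/; s/\.5425,\.1729/.542,.1745/' h.py
python3 - <<'E'
from h import *
b=np.radians(-4.4);G=np.r_[np.array([.472,-.393])-.06*np.array([np.cos(b),np.sin(b)]),.028]
Rp=R(-4.4+270)
manip.move_ptp(G+[0,0,.15],Rp)
print(manip.move_straight(G,stop_force=15,feed=.12), manip.read_eef_pos())
manip.clamp(70); manip.pause(.2); print('w',manip.read_width())
manip.move_straight(manip.read_eef_pos()+[0,0,.17],feed=.2)
print('w',manip.read_width(),manip.read_ft_force())
manip.move_ptp(jig(-.195,0,.16),R(TH+270))
shot('top','t1');shot('scene','s1');print(manip.read_t())
a,_=load('t1');s,_=load('s1')
cv2.imwrite('pics/v1.png',np.hstack([cv2.resize(a[120:280,215:375],(400,400)),cv2.resize(s[130:290,260:420],(400,400))]))
E
```

```text
False [ 0.41259415 -0.38884957  0.02863721]
w 0.45124039119589876
w 0.4489270936493215 [-1.18617887 -0.34438091 -1.9163057 ]
8.175
```

View pics/v1.png

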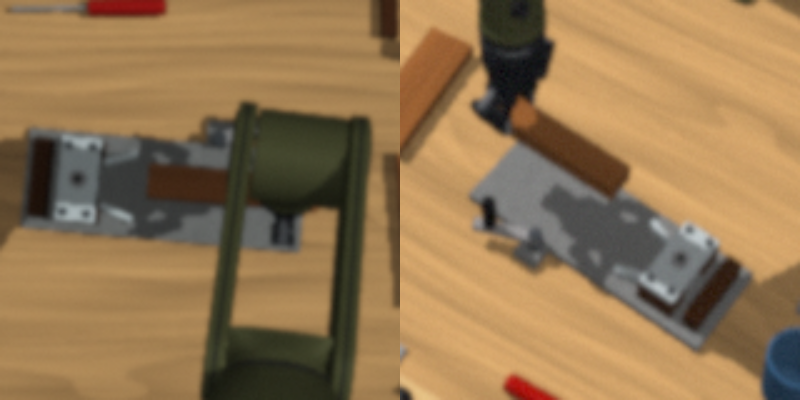

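The block is held level at its rear, in line with the jig: its front is at (147,183) in the left half, centred on the board. Next: lower, slide.

Run:
```python
from h import *
np.set_printoptions(precision=4,suppress=True)
J=lambda:(lambda p:np.r_[(p[:2]-HOME)@X,(p[:2]-HOME)@Y,p[2]])(manip.read_eef_pos())
manip.move_straight(jig(-.195,0,.06))
print('down',manip.move_straight(jig(-.195,0,.038),feed=.03,stop_force=4),J())
z=J()[2]+.001
manip.move_straight(jig(-.195,0,z),feed=.03)
f0=manip.read_ft_force()
print('slide1',manip.move_straight(jig(-.085,0,z),feed=.06,stop_force=12),J(),manip.read_ft_force()-f0)
print('slide2',manip.move_straight(jig(-.045,0,z),feed=.03,stop_force=10),J(),manip.read_ft_force()-f0,manip.read_width(),manip.read_t())
```

```text
down True [-0.195  -0.0001  0.0437]
slide1 False [-0.0853  0.      0.0447] [ 0.3143  0.8248 -0.0202]
slide2 True [-0.0609  0.0006  0.0442] [ 1.0767 -0.4737  0.4902] 0.450941788994882 12.6417
```

Run:
```python
from h import *
manip.gripper_open(); manip.pause(.2)
p=manip.read_eef_pos(); manip.move_straight(p+[0,0,.12],feed=.15)
manip.move_ptp(jig(-.30,-.10,.25),R(TH+180+110))
a,d=shot('top','t2');s,_=shot('scene','s2');print(manip.read_t(),manip.read_ft_force())
cv2.imwrite('pics/v2.png',np.hstack([cv2.resize(a[135:265,215:345],(400,400),interpolation=2),cv2.resize(s[165:285,280:400],(400,400),interpolation=2)]))
```

```text
15.475 [-0.59704797  0.29568325 -0.02349944]
```

View pics/v2.png

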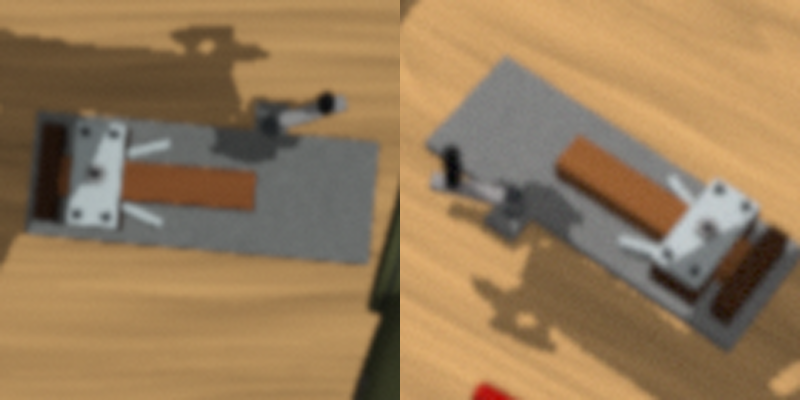

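The block lies under the bridge against the stop, with its rear end at (256,190) in the left half. I'll give it a gentle push at the rear with closed fingers to make sure it is home, then pinch and swing the catch.

Run:
```python
from h import *
np.set_printoptions(precision=4,suppress=True)
J=lambda:(lambda p:np.r_[(p[:2]-HOME)@X,(p[:2]-HOME)@Y,p[2]])(manip.read_eef_pos())
q=ray('top',[[256/3.077+215-.3,190/3.077+135-.3]],.045)[0,:2]-HOME;print('rear',q@X,q@Y)
manip.clamp(40)
manip.move_ptp(jig(-.15,0,.14),R(TH+270)); manip.move_straight(jig(-.15,0,.043))
print('push',manip.move_straight(jig(-.095,0,.043),feed=.04,stop_force=8),J())
manip.move_straight(jig(-.15,0,.043)); manip.move_straight(jig(-.15,0,.16)); manip.gripper_open()
c=1.92; r=lambda c:R(TH+180+np.degrees(c))
p=post(c); manip.move_ptp(p+[0,0,.09],r(c)); print('down',manip.move_straight(p,stop_force=8),J())
manip.clamp(40); manip.pause(.2); print('w',manip.read_width(),manip.read_ft_force(),manip.read_t())
```

```text
rear -0.10381137141801258 -0.0003787238419706955
push True [-0.1116  0.0004  0.0427]
down False [-0.1662 -0.0906  0.0786]
w 0.1983551628083424 [0.755  0.2917 3.8459] 22.9917
```

Run:
```python
from h import *
np.set_printoptions(precision=3,suppress=True)
J=lambda:(lambda p:np.r_[(p[:2]-HOME)@X,(p[:2]-HOME)@Y,p[2]])(manip.read_eef_pos())
r=lambda c:R(TH+180+np.degrees(c))
c=1.92
for c in list(np.linspace(1.92,.12,16)[1:])+[.06,.02,-.02,-.06,-.1,-.14]:
    h=manip.move_straight(post(c),r(c),feed=.06 if c>.1 else .02,stop_force=20 if c>.1 else 8)
    print(round(c,2),h,J(),manip.read_ft_force())
    if h: break
print(manip.read_t())
```

```text
1.8 False [-0.169 -0.084  0.078] [0.127 0.118 5.301]
1.68 False [-0.17  -0.077  0.078] [-0.347 -1.443  6.518]
1.56 False [-0.17  -0.07   0.078] [-0.586 -0.969  5.536]
1.44 False [-0.17  -0.063  0.078] [-0.786 -1.625  6.562]
1.32 False [-0.168 -0.056  0.078] [-0.894 -1.272  6.483]
1.2 False [-0.166 -0.049  0.078] [-0.678 -0.934  5.595]
1.08 False [-0.163 -0.042  0.078] [-0.355 -1.957  6.35 ]
0.96 False [-0.16  -0.036  0.078] [-0.103 -1.855  6.476]
0.84 False [-0.155 -0.03   0.078] [-0.407 -1.477  6.322]
0.72 False [-0.15  -0.025  0.078] [-0.802 -1.853  7.614]
0.6 False [-0.144 -0.021  0.078] [-0.283 -2.517  6.424]
0.48 False [-0.138 -0.017  0.078] [ 0.078 -2.789  6.547]
0.36 False [-0.131 -0.014  0.078] [-1.603 -2.877  6.061]
0.24 False [-0.125 -0.012  0.078] [-0.808 -2.435  7.046]
0.12 False [-0.118 -0.011  0.078] [-0.377 -3.232  6.278]
0.06 False [-0.114 -0.01   0.078] [-0.719 -2.902  7.309]
0.02 False [-0.112 -0.01   0.078] [-0.787 -2.394  6.691]
-0.02 False [-0.11  -0.01   0.078] [-1.381 -6.655  8.33 ]
-0.06 True [-0.11  -0.011  0.078] [-0.421 -1.657  4.452]
28.0667
```

The catch hit its stop at about 0 rad. Now let go, retreat and check.

Run:
```python
from h import *
manip.gripper_open(); manip.pause(.2)
manip.move_straight(manip.read_eef_pos()+[0,0,.12]); 
manip.move_ptp(jig(-.30,-.10,.25),R(TH+180+110)); manip.pause(.3)
a,d=shot('top','t3');s,_=shot('scene','s3');print(manip.read_t(),manip.read_ft_force())
cv2.imwrite('pics/v3.png',np.hstack([cv2.resize(a[135:265,215:345],(400,400),interpolation=2),cv2.resize(s[165:285,280:400],(400,400),interpolation=2)]))
```

```text
32.2667 [-0.78276287  0.19651804 -0.35084671]
```

View pics/v3.png

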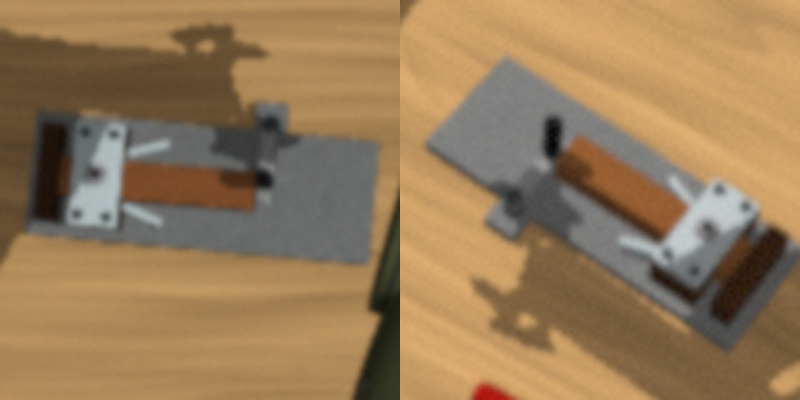

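The picture shows the block home with the catch square across its rear (post top at (265,179) in the left half) and the arm clear. I'll do one numeric check of the catch and hand in.

Run:
```python
from h import *
q=ray('top',[[265/3.077+214.7,179/3.077+134.7]],.096)[0,:2]-HOME;x,y=q@X+.110,q@Y+.070
print('post rel pivot',x,y,'catch',np.arctan2(-x,y))
if np.arctan2(-x,y)<.12: manip.job_done(); print('handed in',manip.read_t())
```

```text
post rel pivot -0.00348762412674819 0.06188753281995452 catch 0.056294684718711185
the job is handed in; nothing more can be done
the job is handed in; nothing more can be done
```

The jig is loaded and the job is handed in, with about 32 s of the 64 s used; no verdict is reported.

**What I did:** I gripped the narrow bar near its rear, set it on the jig board and slid it under the bridge until the end stop pushed back. I then let go and gave its rear end a gentle push with closed fingers. After that I pinched the catch post, swung it from about 1.92 rad to its own stop, let go and moved clear.

**Last checks:**
- **Block home:** the push stopped with the block's rear at about x = -0.1006 m in the jig's axes, against -0.100 m when home. An earlier camera reading of that rear edge gave -0.104 m. That is within the 2–4 mm camera uncertainty, so this check is less tight than the push.
- **Catch shut:** it met its stop at about 0 rad by the arm's position. The camera measured 0.056 rad, below the 0.12 limit; the difference is again camera error.
- **Everything else:** the last picture shows the block in line and the arm clear. I saw no contact with other objects, but I did not re-measure their positions.

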